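# Meter four floats from a gate hopper into an order box

## Robot

A 6-joint arm with a two-finger parallel gripper is mounted at the origin on the work surface. World frame = base frame: x ahead of the robot, y to its left, z up, the work surface at z = 0. Lengths are in m, angles in rad, forces in N, time in s.
With the tool pointing down it reaches from about 0.35 to 0.975 m from the base axis. Payload 4.9 kg.
Tool frame: the origin (TCP) lies on the centre line of the jaws, within the pads' length; the fingertips stand ctrl.tcp_to_tips ahead of it and the grasp point (between the pads) lies 3 mm ahead of it (ctrl.tcp_to_tips is the distance from the TCP to the fingertips, in m); z points along the fingers, y is the direction in which the jaws open and shut (so a half turn about z gives the same grasp; the last joint's range is limited). The gripper opens to 85 mm and grips with 20 to 120 N. Pads are 22 mm wide; open, the fingers measure 114 mm over their backs; the gripper's body (76 mm by 85 mm) begins 54 mm behind the grasp point. The pads swing forward as they close: fully open they stand 13 mm farther back than shut.
Start: joints at [1.092, 0.053, 1.613, -0, 1.476, -0.119], TCP at [0.22, 0.585, 0.253] pointing down, gripper open.
Joint ranges: [-3.01, 3.01], [-1.01, 2.22], [0.06, 2.58], [-1.02, 4.17], [0.09, 2.62], [-3.14, 3.14]. Speed limits (rad/s): [2.57, 2.57, 3.14, 3.14, 3.14, 3.14].

## Interface

Orientations are given as a rotation vector (axis times angle).
In Python, from station import ctrl, vision gives the robot as it stands.
- The arm moves only by the tool jog_arm, never from a script. Its argument "deltas" is a list of rows, each a list of 7 numbers: the turn, a rotation vector about the tool's x, y, z in rad, then the shift along the tool's x, y, z in cm, then the opening, from 0 (shut) to 1 (fully open). A call has 1 to 12 rows; each row shifts and turns the commanded pose from where the row before left it, along the tool's axes as they then stand; what a row does not reach is not made up. A row lasts 1/12 s, in which the tool goes at most 41.7 mm and 7.16 degrees, less where a joint would pass 70% of its speed; a pose out of reach is approached as far as the arm can. A call with a gripper value outside its range is refused whole. The fingers move at their own pace and stop on an object; "grip_force" is the grip in N (left out, the last holds). Time passes only in rows, so rows that do not move let the fingers close. It gives the time, the measured TCP pose, the force and the opening at its end, in the units of the state.
- ctrl.get_obs(): the state, without advancing time (a new reading comes with each control period).
- vision.get_image(name): name is "side" or "top"; returns (picture, depth): 420x560x3 uint8, red, green, blue; 420x560 float32, m along the optical axis (not along the pixel's ray), 0 where there is no reading.
- vision.calibration(name): a dict with "fx", "fy", "cx", "cy" (pixels), "dist" ([k1, k2, p1, p2, k3] as OpenCV has them; the pictures are not rectified), "rvec" (rotation vector, rad) and "tvec" (3), from world to camera coordinates, as OpenCV has them. Camera axes: x right, y down, z forward; pixel columns grow to the right and rows downward; lengths in m; the calibration is good to about 2 mm. A picture is of the moment at which its call begins. calibration takes no time and is no camera call.
- ctrl.finish_job(): hands the job in, once; it reports no verdict.
The state is a dict: "t": time; "q": joint angles; "dq": joint speeds; "effort": joint torques, N m; "tool_pos": TCP position; "tool_rot": TCP orientation; "contact_force": force on the tool from outside, world axes, zero at the start; "wrist_torque": the same for the moment, N m; "opening": finger opening in m.
Only numpy, scipy, OpenCV 4.12 (cv2) and the standard library are available. Lean on these libraries where they do the work, as an engineer would, in place of code of your own. Each camera call takes 0.05 s, during which the arm holds its last target. There are 200 camera calls.

## Task

Pack an order of four cork floats: take the open box by its wooden grip and slide it under the float hopper between the guide rails, up to the stop, then draw the hopper's gate only part way so that exactly two columns (four floats) drop into the box, and push the gate fully shut again. Then, leaving the box there, slide its flush lid fully shut by pressing on it, and do not disturb the other things on the table.

Things in the scene. Friction and masses are not known exactly. Their poses are not given: they have to be found in the camera images.
- hopper: Fixed plywood float hopper. Origin on the table below the middle of its columns; local x points away from its open front, y along the row of columns, z up. Four square columns (34 mm inside), centres at x 0, y -60, -20, +20, +60 mm (columns 0 to 3), each hold two floats, one on the other. Column walls x +-23, y +-83 mm. Underside of gate and its runners (x +-30) at z 80 mm, open below.
- flare (a point): middle of the top edge of the hopper's right-hand flared end board, hopper local (0, -150, 246) mm. Both end boards slope outward from y +-83, z 165 mm to y +-150, z 246 mm (x +-23). This one overhangs the shut gate's tab, so a vertical gripper does not fit on the tab: come in tilted 35 to 45 degrees, gripper leaning to hopper -y. Front wall upright, x -23 mm, up to z 246.
- stop (a point): middle of the front face of the stop rail on the table, hopper local (48, 40, 15) mm; the rail is 30 mm high and runs along hopper y, with two posts level with it. Two low guide rails (12 mm high, x -8 to +46 mm, inner faces at y -24 and +104 mm) lead the box's +x end to it. Elsewhere front and sides below the hopper are open.
- outlet (a point): fixed point on the hopper, local (0, +40, 80) mm: midway between columns 2 and 3, on the gate's underside. The middle of the box's opening belongs straight below it, box lengthwise along hopper x.
- gate (a joint): sliding bottom gate: 0 = shut (end stop), grows in m as it is drawn along hopper local -y, to 0.160; friction about 2 N, stays where left. It uncovers the columns from the +y end: column 3 is empty by 0.035, columns 3 and 2 by 0.075, columns 3, 2 and 1 by 0.115; nothing of column 1 falls before 0.095. Starts 0 to 0.006.
- gate_tab (a point): point to grip on the gate's upright wooden tab, moving with the gate: hopper local (0, -135 mm minus the opening, 115 mm). Tab 18 mm thick along hopper x, 30 mm along y, from z 88 to 135 mm; the tongue below it is 18 mm wide too. Pinch it across hopper x.
- box: Loose plywood box, 180 x 116 x 55 mm, about 0.4 kg, with a wooden grip on one end. Origin on its underside; local x along its length, walls from x -70 to +110 mm, y +-58 mm. Its opening, 80 x 104 mm, 49 mm deep, is at the +x end (x +22 to +102 mm, end wall 8 mm); the rest is a covered deck under the open lid.
- box_in (a point): centre of the box's opening, 21 mm above its underside: box local (62, 0, 21) mm. With the box's +x end against the stop rail it is straight below the outlet, give or take 6 mm of sideways play.
- box_grip (a point): middle of the wooden grip, a bar that sticks out of the box's -x end: box local (-90, 0, 36) mm. Bar 40 mm along x (from x -110 to -70), 24 mm along y, from z 16 to 50 mm. Pinch it from above across box y.
- lid (a joint): the box's flush sliding lid, m: 0 = fully shut (end stop), 0.078 = fully open (lid over the deck). It shuts along box local +x, friction about 1.2 N, stays where left; no handle, flush with the side walls. Starts 0.068 to 0.078.
- lid_top (a point): centre of the lid's top face, moving with it: box local (58.5 mm minus the opening, 0, 55 mm). Lid 85 mm along x, 101 mm along y, 6 mm thick. Press near its -x end with 6 to 12 N and drag. When shut under the hopper its -x edge is only 23 mm in front of the hopper's front wall, so lean the gripper back 30 to 45 degrees, towards box -x.
- float0_center (a point): centre of a cork ball float, 30 mm diameter, 12 g; starts as the lower float of column 0 of the hopper
- float1_center (a point): centre of a cork ball float, 30 mm diameter, 12 g; starts as the upper float of column 0 of the hopper
- float2_center (a point): centre of a cork ball float, 30 mm diameter, 12 g; starts as the lower float of column 1 of the hopper
- float3_center (a point): centre of a cork ball float, 30 mm diameter, 12 g; starts as the upper float of column 1 of the hopper
- float4_center (a point): centre of a cork ball float, 30 mm diameter, 12 g; starts as the lower float of column 2 of the hopper
- float5_center (a point): centre of a cork ball float, 30 mm diameter, 12 g; starts as the upper float of column 2 of the hopper
- float6_center (a point): centre of a cork ball float, 30 mm diameter, 12 g; starts as the lower float of column 3 of the hopper
- float7_center (a point): centre of a cork ball float, 30 mm diameter, 12 g; starts as the upper float of column 3 of the hopper
- spool: bystander: wooden spool, 60 mm diameter, 72 mm high, origin at its foot
- jar: bystander: amber jar, 60 mm diameter, 75 mm high, origin at its foot
- reel: bystander: dark metal fishing reel lying flat, 90 mm diameter, 44 mm high, origin at its foot
- brush: bystander: brush lying on the table
- mug: bystander: white mug, 76 mm diameter, 90 mm high, origin at its foot
There are look-alikes about, which are no part of the job. Leave any pink look-alike of the box alone.

How it is judged:
On the way, in this order (a step that is already met when the one before it is completed fails the run):
1. the box stands under the hopper, its opening below the outlet, gate still shut (horizontal distance between box_in and outlet below 0.02 m and angle between box's own z axis and vertical below 0.1 rad and height (world z) of box below 0.008 m and value of joint gate below 0.015 m), for 0.2 s.
2. the gate is part open and the four floats of two columns lie in the box, the other four still in the hopper (distance between each of float4_center, float5_center, float6_center, float7_center and box_in below 0.058 m and distance of each of float0_center, float1_center, float2_center, float3_center from where it was at the start of the episode below 0.02 m and value of joint gate above 0.05 m), for 0.1 s.
3. the gate is shut again, the lid still open (value of joint gate below 0.008 m and value of joint lid above 0.05 m), for 0.1 s.
4. the lid is shut (value of joint lid below 0.008 m), for 0.1 s.
At the end, for the whole second after the job is handed in: The box stands upright and at rest under the hopper (opening within 20 mm of the outlet, seen from above) with exactly the four floats of columns 2 and 3 in it, the other four floats still in their columns (moved under 20 mm), gate and lid both shut to within 8 mm (horizontal distance between box_in and outlet below 0.02 m and angle between box's own z axis and vertical below 0.1 rad and height (world z) of box below 0.008 m and distance between each of float4_center, float5_center, float6_center, float7_center and box_in below 0.058 m and distance of each of float0_center, float1_center, float2_center, float3_center from where it was at the start of the episode below 0.02 m and value of joint each of gate, lid below 0.008 m and linear speed of box below 0.02 m/s); the robot touches nothing.
It fails at once if a bystander is shifted by more than 30 mm (distance of any of spool, jar, reel, brush, mug from where it was at the start of the episode above 0.03 m).
It also fails if it takes over 64 s, if anything falls off the work surface, if the arm or the gripper's body presses on something with over 40 N, if the wrist force passes 120 N, or if a joint passes its speed limit or range.

## Working session

There is one attempt and no reset: what is moved stays moved. The work goes in short steps, Python scripts to look and compute and a tool call to move; the robot and the scene stay as the last step left them, time stands still between calls to the robot, and variables do not carry over. Pictures are saved under pics/ and viewed, about 8 in all and at most 12, crops included, and the job is handed in when it is done.

Besides the shell and the picture viewer there is one more tool, called after ">>>" as a command line: name --pt "numbers of a row" for each row, then --argument value for the rest. jog_arm: Moves the arm, as the interface text tells. Its arguments: {"type":"object","properties":{"deltas":{"type":"array"},"grip_force":{"type":"number"}},"required":["deltas"]}

```bash
ls; mkdir -p pics; python3 - <<'E'
from station import ctrl, vision
import cv2,numpy as np
for n in ("top","side"):
    im,d=vision.get_image(n); cv2.imwrite(f"pics/{n}0.png",im[...,::-1]); np.save(f"pics/{n}0.npy",d)
    print(vision.calibration(n))
print(ctrl.get_obs(), ctrl.tcp_to_tips)
E
```

```text
pics
{'fx': 535.6491685573376, 'fy': 535.6491685573376, 'cx': 272.2460816053141, 'cy': 207.87475908103232, 'dist': array([0.05031525, 0.        , 0.        , 0.        , 0.        ]), 'rvec': array([ 2.19139806, -2.17038102,  0.07107544]), 'tvec': array([-0.02816959,  0.52998824,  1.40299189])}
{'fx': 527.4093311829605, 'fy': 527.4093311829605, 'cx': 281.1867506614369, 'cy': 204.9496617176947, 'dist': array([-0.15632142,  0.        ,  0.        ,  0.        ,  0.        ]), 'rvec': array([ 1.99827891, -1.29467591,  0.54659247]), 'tvec': array([-0.22899281,  0.44056828,  1.27377203])}
{'t': 0.1, 'q': array([ 1.09199180e+00,  5.33144004e-02,  1.61413318e+00, -1.10805627e-05,
        1.47596535e+00, -1.18958297e-01]), 'dq': array([-6.01640355e-04, -2.23613769e-03, -1.12781454e-03,  1.62938829e-06,
       -8.04232402e-04, -1.60686645e-04]), 'effort': array([-4.18558138e-04, -3.94906926e+01, -3.71360064e+01, -2.01089538e-04,
        3.96533564e-03,  3.55862060e-07]), 'tool_pos': array([0.21982529, 0.58452679, 0.25218534]), 'tool_rot': array([-5.62104471e-01, -3.09036152e+00,  2.73715160e-03]), 'contact_force': array([ 0.30610363, -0.59316874,  0.98853908]), 'wrist_torque': array([0.07068993, 0.02099731, 0.00259117]), 'opening': 0.08526904579119511} 0.022
```

View pics/top0.png

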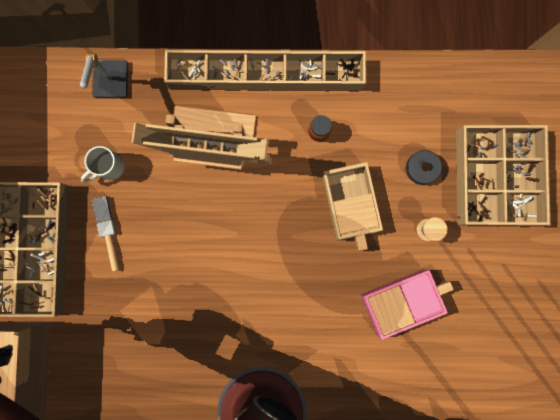

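View pics/side0.png

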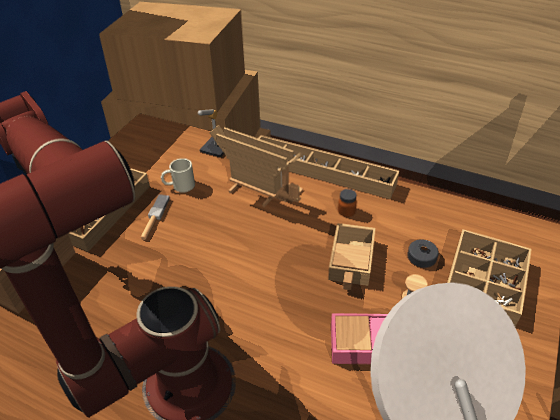

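Top view: box around (352,205), its grip at (363,242). The hopper is around (200,145), its right flare at (268,150), with the jar at (320,127) and the mug at (102,163). The pink look-alike sits at (405,303). I'll zoom in for corner pixels.

```bash
cat > h.py <<'E'
import numpy as np, cv2
from scipy.spatial.transform import Rotation as R
from station import ctrl, vision
def cam(n):
    c=vision.calibration(n); K=np.array([[c['fx'],0,c['cx']],[0,c['fy'],c['cy']],[0,0,1]])
    return K,np.array(c['dist']),cv2.Rodrigues(c['rvec'])[0],np.array(c['tvec']),c['rvec']
def atz(n,uv,z):
    K,D,Rm,t,_=cam(n); p=cv2.undistortPoints(np.array(uv,float).reshape(-1,1,2),K,D)[:,0]
    r=np.c_[p,np.ones(len(p))]@Rm; o=-Rm.T@t
    return o+r*((np.asarray(z)-o[2])/r[:,2])[:,None]
def proj(n,P):
    K,D,Rm,t,rv=cam(n); return cv2.projectPoints(np.array(P,float).reshape(-1,1,3),rv,t,K,D)[0][:,0]
def cloud(n,d):
    K,D,Rm,t,_=cam(n); v,u=np.mgrid[:420,:560]
    p=cv2.undistortPoints(np.stack([u,v],-1).reshape(-1,1,2).astype(float),K,D)[:,0]
    c=np.c_[p,np.ones(len(p))]*d.reshape(-1,1)
    return ((c-t)@Rm).reshape(420,560,3)
E
python3 - <<'E'
import cv2,numpy as np
im=cv2.imread("pics/top0.png")
def crop(x0,y0,w,h,s):
    c=cv2.resize(im[y0:y0+h,x0:x0+w],None,fx=s,fy=s,interpolation=cv2.INTER_CUBIC)
    for x in range((x0+9)//10*10,x0+w,10):
        cv2.putText(c,str(x),(int((x-x0+.5)*s),8),0,.3,(0,255,0)); cv2.line(c,(int((x-x0+.5)*s),9),(int((x-x0+.5)*s),14),(0,255,0))
    for y in range((y0+9)//10*10,y0+h,10):
        cv2.putText(c,str(y),(0,int((y-y0+.5)*s)),0,.3,(0,255,0)); cv2.line(c,(20,int((y-y0+.5)*s)),(26,int((y-y0+.5)*s)),(0,255,0))
    return c
a=crop(125,95,160,80,5); b=crop(310,155,90,100,5)
cv2.imwrite("pics/c1.png",a); cv2.imwrite("pics/c2.png",b)
from h import *
d=np.load("pics/top0.npy"); W=cloud("top",d)
for u,v in [(320,127),(102,163),(427,167),(433,229),(352,225),(340,180),(268,150),(137,135),(210,165),(220,120)]: print(u,v,W[v,u].round(4))
E
```

```text
320 127 [ 0.7358 -0.1442  0.0758]
102 163 [0.6473 0.4348 0.009 ]
427 167 [ 0.6465 -0.4394 -0.0056]
433 229 [ 0.4765 -0.4306  0.0732]
352 225 [ 0.4852 -0.2289  0.057 ]
340 180 [ 0.6073 -0.2036  0.0107]
268 150 [ 0.6891 -0.0098 -0.0018]
137 135 [0.6752 0.2809 0.2454]
210 165 [0.6461 0.1464 0.002 ]
220 120 [0.7665 0.12   0.0145]
```

View pics/c1.png

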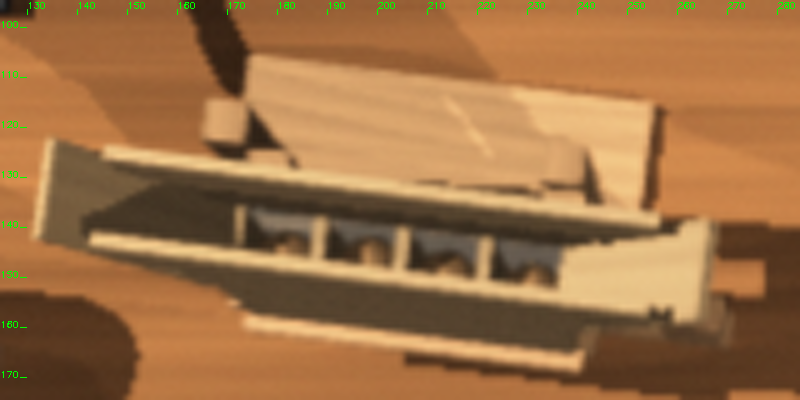

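View pics/c2.png

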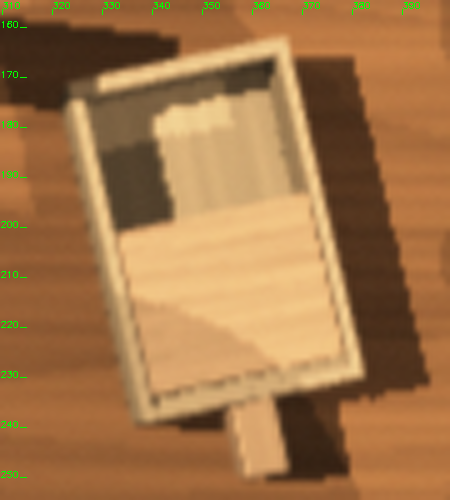

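```bash
python3 - <<'E'
from h import *
from scipy.optimize import least_squares
def fit(L,uv,x0):
    L=np.array(L,float)/1000
    def T(p): c,s=np.cos(p[2]),np.sin(p[2]); return np.c_[p[0]+c*L[:,0]-s*L[:,1],p[1]+s*L[:,0]+c*L[:,1],L[:,2]]
    f=lambda p:(proj("top",T(p))-uv).ravel()
    r=least_squares(f,x0,loss='soft_l1'); print(r.x.round(4),f(r.x).round(1)); return r.x
H=fit([(23,150,246),(-23,150,246),(23,-150,246),(-23,-150,246)],np.array([(134.5,122.5),(132.1,142.5),(266.9,138.9),(264.5,158.5)]),[.68,.12,0])
B=fit([(110,58,55),(110,-58,55),(-70,-58,55),(-70,58,55)],np.array([(323.1,173.9),(366.9,162.1),(382.3,230.1),(337.5,238.9)]),[.53,-.22,.2])
def pt(p,l): c,s=np.cos(p[2]),np.sin(p[2]); return np.array([p[0]+c*l[0]-s*l[1],p[1]+s*l[0]+c*l[1],l[2]])
def pr(p,*l): return proj("top",[pt(p,np.array(x)/1000) for x in l]).round(1).tolist()
print("runner front",pr(H,(-30,83,80),(-30,-83,80)),"front wall inner top",pr(H,(-23,83,246),(-23,-83,246)))
print("tab",pr(H,(9,-150,135),(-9,-150,135)),"stop",pr(H,(48,40,30)))
print("grip",pr(B,(-110,12,50),(-110,-12,50)),"lid edge",pr(B,(101-73,50,55),(101-73,-50,55)))
d=np.load("pics/top0.npy"); W=cloud("top",d)
# depth checks
for nm,(u0,u1,v0,v1),z0,z1 in (("hop",(125,280,110,175),.225,.265),("box",(312,395,158,245),.048,.064)):
    w=W[v0:v1,u0:u1].reshape(-1,3); w=w[(w[:,2]>z0)&(w[:,2]<z1)]
    r=cv2.minAreaRect((w[:,:2]*1000).astype(np.float32)); print(nm,len(w),r,w[:,2].mean())
E
```

```text
[ 0.6638  0.1402 -0.1125] [ 0.2 -0.  -0.2  0.1  0.1 -0.3 -0.   0.2]
[ 0.5284 -0.2347  0.2192] [-0.1 -2.3 -0.2  0.2 -0.1  0.1  0.5  0.7]
runner front [[175.0, 161.1], [239.5, 169.0]] front wall inner top [[161.5, 146.2], [234.9, 155.2]]
tab [[267.1, 153.3], [266.2, 160.6]] stop [[198.6, 137.2]]
grip [[358.6, 251.1], [367.8, 249.2]] lid edge [[332.8, 201.8], [370.7, 193.7]]
hop 1449 ((664.5191040039062, 139.9541015625), (306.2676696777344, 47.72877883911133), 83.5792236328125) 0.24129502605808306
box 2051 ((536.3455810546875, -234.19837951660156), (208.6586151123047, 117.2707748413086), 12.881455421447754) 0.05540184796273022
```

```bash
cat >> h.py <<'E'
H=np.array([.6640,.1401,-.1122]); B=np.array([.5284,-.2347,.221])
def loc(p,l):
    c,s=np.cos(p[2]),np.sin(p[2]); l=np.array(l)/1000
    return np.array([p[0]+c*l[0]-s*l[1],p[1]+s*l[0]+c*l[1],l[2]])
def rotzy(z,y):
    z=np.array(z,float)/np.linalg.norm(z); y=np.array(y,float); y-=z*(y@z); y/=np.linalg.norm(y)
    return R.from_matrix(np.c_[np.cross(y,z),y,z])
def plan(pos,Rt,n=None,step=.035,cmd=None):
    """even rows from the measured (or given) pose to pos,Rt; returns reached pose"""
    if cmd is None: o=ctrl.get_obs(); p,Rc=o['tool_pos'],R.from_rotvec(o['tool_rot'])
    else: p,Rc=cmd
    rv=(Rc.inv()*Rt).as_rotvec(); D=np.asarray(pos)-p
    n=n or max(1,int(np.ceil(max(np.linalg.norm(D)/step,np.degrees(np.linalg.norm(rv))/6))))
    print(n,"rows; turn/row",(rv/n).round(4)); 
    last=None
    for i in range(n):
        Ri=Rc*R.from_rotvec(rv*i/n); s=(Ri.inv().apply(D)/n*100).round(2)
        if last is None or abs(s-last).max()>.005: print(i,s.tolist())
        last=s
    return np.asarray(pos),Rt
def show():
    o=ctrl.get_obs(); print({k:np.round(o[k],3).tolist() for k in('t','q','tool_pos','tool_rot','contact_force','opening')})
E
python3 - <<'E'
from h import *
o=ctrl.get_obs(); Rc=R.from_rotvec(o['tool_rot'])
g=loc(B,(-90,0,36)); by=[-np.sin(B[2]),np.cos(B[2]),0]
Rt=rotzy([0,0,-1],by); print(g)
c=plan([.46,.2,.25],Rc)
c=plan([g[0],g[1],.14],Rt,cmd=c)
c=plan([g[0],g[1],.040],Rt,cmd=c)
E
```

```text
[ 0.44058891 -0.25442849  0.036     ]
13 rows; turn/row [0. 0. 0.]
0 [-2.77, -2.12, 0.02]
14 rows; turn/row [-0.0001 -0.0001 -0.0415]
0 [-1.01, -3.09, 0.79]
1 [-0.88, -3.12, 0.79]
2 [-0.75, -3.16, 0.79]
3 [-0.62, -3.19, 0.79]
4 [-0.49, -3.21, 0.79]
5 [-0.36, -3.23, 0.79]
6 [-0.22, -3.24, 0.79]
7 [-0.09, -3.25, 0.79]
8 [0.05, -3.25, 0.79]
9 [0.18, -3.24, 0.79]
10 [0.32, -3.23, 0.79]
11 [0.45, -3.22, 0.79]
12 [0.58, -3.2, 0.79]
13 [0.72, -3.17, 0.79]
3 rows; turn/row [0. 0. 0.]
0 [0.0, 0.0, 3.33]
```

>>> jog_arm --pt "0 0 0 -3 -2.3 0 1" --pt "0 0 0 -3 -2.3 0 1" --pt "0 0 0 -3 -2.3 0 1" --pt "0 0 0 -3 -2.3 0 1" --pt "0 0 0 -3 -2.3 0 1" --pt "0 0 0 -3 -2.3 0 1" --pt "0 0 0 -3 -2.3 0 1" --pt "0 0 0 -3 -2.3 0 1" --pt "0 0 0 -3 -2.3 0 1" --pt "0 0 0 -3 -2.3 0 1" --pt "0 0 0 -3 -2.3 0 1" --pt "0 0 0 -3 -2.3 0 1"

```text
t: 1.1
tool_pos: [0.4602, 0.1981, 0.2529]
tool_rot: [-0.562, -3.091, 0.0]
contact_force: [0.6, 0.6, -0.5]
opening: 0.0855
```

>>> jog_arm --pt "0 0 -0.05 -0.9 -3.6 0.9 1" --pt "0 0 -0.05 -0.8 -3.6 0.9 1" --pt "0 0 -0.05 -0.6 -3.6 0.9 1" --pt "0 0 -0.05 -0.5 -3.6 0.9 1" --pt "0 0 -0.05 -0.3 -3.6 0.9 1" --pt "0 0 -0.05 -0.1 -3.6 0.9 1" --pt "0 0 -0.05 0.1 -3.6 0.9 1" --pt "0 0 -0.05 0.2 -3.6 0.9 1" --pt "0 0 -0.05 0.4 -3.6 0.9 1" --pt "0 0 -0.05 0.5 -3.6 0.9 1" --pt "0 0 -0.05 0.7 -3.6 0.9 1" --pt "0 0 -0.03 0.8 -3.6 0.9 1"

```text
t: 2.1
tool_pos: [0.4268, -0.2376, 0.1445]
tool_rot: [0.348, -3.122, -0.0]
contact_force: [0.6, -0.1, 0.1]
opening: 0.0851
```

```bash
python3 - <<'E'
from h import *
show()
g=loc(B,(-90,0,36)); Rt=rotzy([0,0,-1],[-np.sin(B[2]),np.cos(B[2]),0])
c=plan([g[0],g[1],.040],Rt)
E
```

```text
{'t': 2.1, 'q': [-0.66, -0.187, 2.028, 0.0, 1.301, -2.453], 'tool_pos': [0.427, -0.238, 0.145], 'tool_rot': [0.348, -3.122, -0.0], 'contact_force': [0.591, -0.096, 0.086], 'opening': 0.085}
4 rows; turn/row [ 0.0001 -0.      0.0002]
0 [-0.24, -0.49, 2.61]
```

>>> jog_arm --pt "0 0 0 -0.5 -1.0 1.2 1" --pt "0 0 0 -0.46 -0.96 1.2 1" --pt "0 0 0 0 0 2 1" --pt "0 0 0 0 0 2 1" --pt "0 0 0 0 0 2 1" --pt "0 0 0 0 0 2 1" --pt "0 0 0 0 0 0 1" --pt "0 0 0 0 0 0 0" --pt "0 0 0 0 0 0 0" --pt "0 0 0 0 0 0 0" --pt "0 0 0 0 0 0 0" --pt "0 0 0 0 0 0 0" --grip_force 80

```text
t: 3.1
tool_pos: [0.4421, -0.2536, 0.0427]
tool_rot: [-0.345, 3.121, -0.003]
contact_force: [1.7, -5.3, 0.4]
opening: 0.0256
```

```bash
python3 - <<'E'
from h import *
show()
E
```

```text
{'t': 3.1, 'q': [-0.667, 0.012, 2.034, -0.0, 1.093, -2.458], 'tool_pos': [0.442, -0.254, 0.043], 'tool_rot': [-0.345, 3.121, -0.003], 'contact_force': [1.733, -5.308, 0.358], 'opening': 0.026}
```

```bash
python3 - <<'E'
from h import *
o=ctrl.get_obs(); Rt=rotzy([0,0,-1],[-np.sin(H[2]),np.cos(H[2]),0])
p=loc(H,(-242,40,0)); p[2]=o['tool_pos'][2]; print(p)
plan(p,Rt,n=24)
E
```

```text
[0.42800024 0.20694395 0.04266605]
24 rows; turn/row [-0.0001  0.0001  0.0139]
0 [-0.36, 1.89, -0.0]
1 [-0.34, 1.89, -0.0]
2 [-0.31, 1.89, -0.0]
3 [-0.28, 1.9, -0.0]
4 [-0.26, 1.9, -0.0]
5 [-0.23, 1.91, -0.0]
6 [-0.2, 1.91, -0.0]
7 [-0.18, 1.91, -0.0]
8 [-0.15, 1.91, -0.0]
9 [-0.12, 1.92, -0.0]
10 [-0.1, 1.92, -0.0]
11 [-0.07, 1.92, -0.0]
12 [-0.04, 1.92, -0.0]
13 [-0.02, 1.92, -0.0]
14 [0.01, 1.92, -0.0]
15 [0.03, 1.92, -0.0]
16 [0.06, 1.92, -0.0]
17 [0.09, 1.92, -0.0]
18 [0.11, 1.92, -0.0]
19 [0.14, 1.91, -0.0]
20 [0.17, 1.91, -0.0]
21 [0.19, 1.91, -0.0]
22 [0.22, 1.91, -0.0]
23 [0.25, 1.9, -0.0]
```

>>> jog_arm --pt "0 0 0.014 -0.36 1.9 0 0" --pt "0 0 0.014 -0.34 1.9 0 0" --pt "0 0 0.014 -0.31 1.9 0 0" --pt "0 0 0.014 -0.28 1.9 0 0" --pt "0 0 0.014 -0.26 1.9 0 0" --pt "0 0 0.014 -0.23 1.9 0 0" --pt "0 0 0.014 -0.2 1.9 0 0" --pt "0 0 0.014 -0.18 1.9 0 0" --pt "0 0 0.014 -0.15 1.9 0 0" --pt "0 0 0.014 -0.12 1.9 0 0" --pt "0 0 0.014 -0.1 1.9 0 0" --pt "0 0 0.014 -0.07 1.9 0 0"

```text
t: 4.1
tool_pos: [0.4357, -0.0235, 0.0429]
tool_rot: [-0.08, 3.137, -0.004]
contact_force: [0.8, -3.6, 1.7]
opening: 0.023
```

>>> jog_arm --pt "0 0 0.014 -0.04 1.9 0 0" --pt "0 0 0.014 -0.02 1.9 0 0" --pt "0 0 0.014 0.01 1.9 0 0" --pt "0 0 0.014 0.03 1.9 0 0" --pt "0 0 0.014 0.06 1.9 0 0" --pt "0 0 0.014 0.09 1.9 0 0" --pt "0 0 0.014 0.11 1.9 0 0" --pt "0 0 0.014 0.14 1.9 0 0" --pt "0 0 0.014 0.17 1.9 0 0" --pt "0 0 0.014 0.19 1.9 0 0" --pt "0 0 0.014 0.22 1.9 0 0" --pt "0 0 0.01 0.25 1.9 0 0"

```text
t: 5.1
tool_pos: [0.4293, 0.2053, 0.0429]
tool_rot: [0.176, 3.134, -0.003]
contact_force: [1.0, -5.8, 4.0]
opening: 0.0228
```

```bash
python3 - <<'E'
from h import *
show(); o=ctrl.get_obs()
Rt=rotzy([0,0,-1],[-np.sin(H[2]),np.cos(H[2]),0]); p=loc(H,(-242,40,0)); p[2]=.042
plan(p,Rt)
im,d=vision.get_image("top"); W=cloud("top",d); np.save("pics/t1.npy",d)
cv2.imwrite("pics/t1.png",cv2.resize(im[90:290,110:310],None,fx=3,fy=3)[...,::-1])
E
```

```text
{'t': 5.1, 'q': [0.291, -0.07, 2.114, -0.003, 1.096, -1.166], 'tool_pos': [0.429, 0.205, 0.043], 'tool_rot': [0.176, 3.134, -0.003], 'contact_force': [0.976, -5.784, 3.988], 'opening': 0.023}
1 rows; turn/row [-0.0017  0.0031 -0.0002]
0 [0.15, 0.15, 0.09]
```

View pics/t1.png

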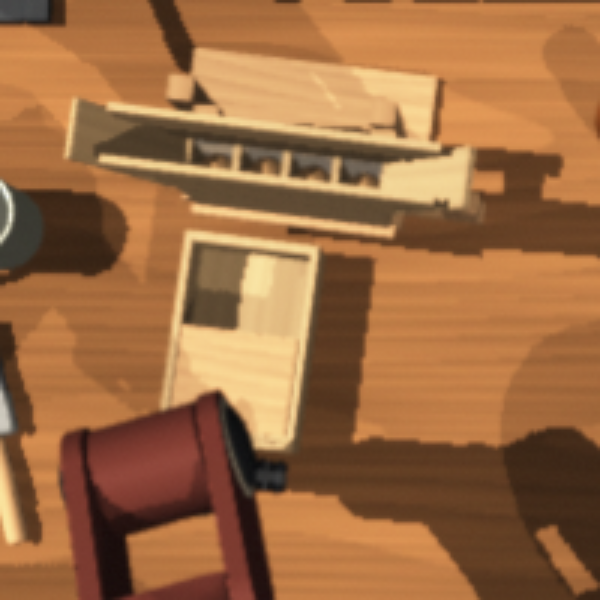

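The box is aligned in front of the hopper: front corners at crop (185,232) and (320,247), rear right at (295,450). Next I'll fit its pose.

```bash
python3 - <<'E'
from h import *
from scipy.optimize import least_squares
uv=np.array([(185,231),(320,247),(296,451)])/3+[109.7,89.7]
L=[(110,58,55),(110,-58,55),(-70,-58,55)]
f=lambda p:(proj("top",[loc(p,l) for l in L])-uv).ravel()
r=least_squares(f,[.51,.2,-.11]); b=r.x; print(b,f(b).round(1))
c,s=np.cos(H[2]),np.sin(H[2]); d=b[:2]-H[:2]; print("in hopper",[c*d[0]+s*d[1],-s*d[0]+c*d[1]],"want -.152,.040; grip:",loc(b,(-90,0,36)))
E
```

```text
[ 0.51715239  0.19177059 -0.09495534] [ 0.4  0.1 -0.3 -0.6 -0.1  0.4]
in hopper [np.float64(-0.15170954617815505), np.float64(0.03490393554717651)] want -.152,.040; grip: [0.42755782 0.20030373 0.036     ]
```

>>> jog_arm --pt "0 0 0 -0.8 0.1 0 0" --pt "0 0 0 -0.8 0.1 0 0" --pt "0 0 0 -0.8 0.1 0 0" --pt "0 0 0 -0.8 0 0 0" --pt "0 0 0 -0.8 0 0 0" --pt "0 0 0 -0.8 0 0 0" --pt "0 0 0 -0.8 0 0 0" --pt "0 0 0 -0.8 0 0 0" --pt "0 0 0 -0.8 0 0 0" --pt "0 0 0 -0.8 0 0 0" --pt "0 0 0 -0.6 0 0 0" --pt "0 0 0 0 0 0 0"

```text
t: 6.15
tool_pos: [0.5148, 0.1982, 0.0429]
tool_rot: [0.175, 3.136, 0.001]
contact_force: [-2.9, 1.9, 6.8]
opening: 0.023
```

>>> jog_arm --pt "0 0 0 -0.2 0 0 0" --pt "0 0 0 -0.2 0 0 0" --pt "0 0 0 0 0 0 0"

```text
t: 6.4
tool_pos: [0.5172, 0.198, 0.0429]
tool_rot: [-0.175, -3.134, -0.0]
contact_force: [-9.1, 0.7, 11.0]
opening: 0.0228
```

```bash
python3 - <<'E'
from h import *
show(); o=ctrl.get_obs(); print("want",loc(H,(-152,40,0)))
im,d=vision.get_image("top")
cv2.imwrite("pics/t2.png",cv2.resize(im[90:290,110:310],None,fx=3,fy=3)[...,::-1])
E
```

```text
{'t': 6.4, 'q': [0.231, 0.115, 1.925, 0.001, 1.104, -1.229], 'tool_pos': [0.517, 0.198, 0.043], 'tool_rot': [-0.175, -3.134, -0.0], 'contact_force': [-9.095, 0.707, 10.986], 'opening': 0.023}
want [0.51743434 0.19686713 0.        ]
```

At the stop: position agrees within about 1 mm and a contact force is building. I'll release, raise, and move round to the gate tab.

>>> jog_arm --pt "0 0 0 0 0 0 1" --pt "0 0 0 0 0 0 1" --pt "0 0 0 0 0 0 1" --pt "0 0 0 0 0 0 1" --pt "0 0 0 0 0 -1.5 1" --pt "0 0 0 0 0 -2 1" --pt "0 0 0 0 0 -3.5 1" --pt "0 0 0 0 0 -3.5 1" --pt "0 0 0 0 0 -3.5 1" --pt "0 0 0 0 0 -3.5 1" --pt "0 0 0 0 0 -3.5 1"

```text
t: 7.37
tool_pos: [0.5175, 0.1978, 0.2528]
tool_rot: [-0.175, -3.137, 0.0]
contact_force: [1.3, 0.3, 0.2]
opening: 0.0851
```

```bash
python3 - <<'E'
from h import *
show(); im,d=vision.get_image("top")
hx=np.array([np.cos(H[2]),np.sin(H[2]),0]); hy=np.array([-hx[1],hx[0],0])
a=np.radians(40); Rt=rotzy(np.sin(a)*hy-np.cos(a)*np.array([0,0,1]),hx)
c=plan(loc(H,(-170,-225,280)),Rt,n=24)
c=plan(loc(H,(0,-227,224)),Rt,cmd=c)
c=plan(loc(H,(0,-138,117.5)),Rt,cmd=c)
from scipy.optimize import least_squares
cv2.imwrite("pics/t3.png",cv2.resize(im[90:290,110:310],None,fx=3,fy=3)[...,::-1])
E
```

```text
{'t': 7.367, 'q': [0.231, -0.116, 1.779, -0.0, 1.479, -1.228], 'tool_pos': [0.518, 0.198, 0.253], 'tool_rot': [-0.175, -3.137, 0.0], 'contact_force': [1.331, 0.287, 0.174], 'opening': 0.085}
24 rows; turn/row [-0.0222  0.023   0.0628]
0 [0.09, -1.11, -0.08]
1 [0.02, -1.11, -0.1]
2 [-0.05, -1.11, -0.13]
3 [-0.11, -1.1, -0.16]
4 [-0.18, -1.09, -0.18]
5 [-0.24, -1.07, -0.21]
6 [-0.3, -1.05, -0.24]
7 [-0.36, -1.02, -0.27]
8 [-0.42, -0.99, -0.3]
9 [-0.47, -0.96, -0.34]
10 [-0.52, -0.92, -0.37]
11 [-0.57, -0.88, -0.4]
12 [-0.61, -0.83, -0.43]
13 [-0.65, -0.78, -0.47]
14 [-0.69, -0.73, -0.5]
15 [-0.72, -0.67, -0.53]
16 [-0.75, -0.61, -0.56]
17 [-0.77, -0.55, -0.59]
18 [-0.79, -0.49, -0.62]
19 [-0.81, -0.42, -0.65]
20 [-0.82, -0.36, -0.68]
21 [-0.82, -0.29, -0.7]
22 [-0.82, -0.22, -0.73]
23 [-0.81, -0.16, -0.75]
6 rows; turn/row [0. 0. 0.]
0 [-0.63, 2.83, 0.69]
4 rows; turn/row [0. 0. 0.]
0 [-0.01, 0.0, 3.47]
```

View pics/t3.png

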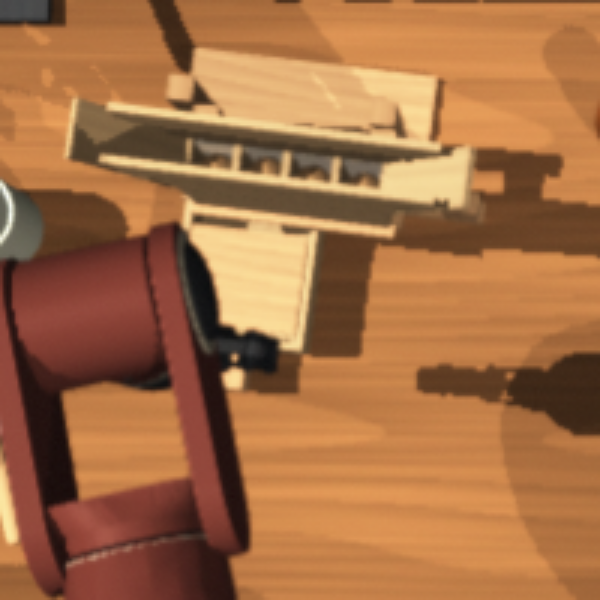

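>>> jog_arm --pt "0 0 0.12 0 0 0 1" --pt "0 0 0.12 0 0 0 1" --pt "0 0 0.12 0 0 0 1" --pt "0 0 0.12 0 0 0 1" --pt "0 0 0.12 0 0 0 1" --pt "0 0 0.12 0 0 0 1" --pt "0 0 0.12 0 0 0 1" --pt "0 0 0.12 0 0 0 1" --pt "0 0 0.12 0 0 0 1" --pt "0 0 0.12 0 0 0 1" --pt "0 0 0.12 0 0 0 1" --pt "0 0 0.12 0 0 0 1"

```text
t: 8.42
tool_pos: [0.5178, 0.1979, 0.2507]
tool_rot: [-2.207, -2.236, 0.001]
contact_force: [-0.2, 0.2, -0.1]
opening: 0.0851
```

>>> jog_arm --pt "0 0 0.12 0 0 0 1" --pt "0 0.1 0.01 -2 0 0 1" --pt "0 0.1 0 -2 0 0 1" --pt "0 0.1 0 -2 0 0 1" --pt "0 0.1 0 -2 0 0 1" --pt "0 0.1 0 -2 0 0 1" --pt "0 0.1 0 -2 0 0 1" --pt "0 0.1 0 -2 0 0 1" --pt "0 0 0 -1.5 -0.4 -2.5 1" --pt "0 0 0 -1.5 -0.4 -2.5 1" --pt "0 0 0 -1.5 -0.4 -2.5 1" --pt "0 0 0 -1.5 -0.4 -2.5 1"

```text
t: 9.42
tool_pos: [0.4747, -0.0416, 0.2483]
tool_rot: [-1.928, -1.723, -0.703]
contact_force: [-0.3, 0.4, -0.2]
opening: 0.0851
```

```bash
cat >> h.py <<'E'
hx=np.array([np.cos(H[2]),np.sin(H[2]),0]); hy=np.array([-hx[1],hx[0],0]); up=np.array([0,0,1.])
a40=np.radians(40); RG=rotzy(np.sin(a40)*hy-np.cos(a40)*up,hx)
def hop(p): d=np.asarray(p)-[H[0],H[1],0]; return (np.array([d@hx,d@hy,d[2]])*1000).round(1)
E
python3 - <<'E'
from h import *
show(); print(hop(ctrl.get_obs()['tool_pos']))
c=plan(loc(H,(-170,-227,250)),RG)
c=plan(loc(H,(0,-227,224)),RG,cmd=c)
bt=np.r_[loc(H,(-62,40,0))[:2],H[2]]; print("pred rear right, and grip end",((proj("top",[loc(bt,(-70,-58,55)),loc(bt,(-110,-12,50))])-[109.7,89.7])*3).round())
E
```

```text
{'t': 9.417, 'q': [-0.574, -0.2, 1.964, 0.621, 1.707, -0.479], 'tool_pos': [0.475, -0.042, 0.248], 'tool_rot': [-1.928, -1.723, -0.703], 'contact_force': [-0.329, 0.445, -0.179], 'opening': 0.085}
[-167.8 -201.7  248.3]
1 rows; turn/row [-0.0011 -0.002  -0.0004]
0 [-1.82, -0.22, -1.76]
5 rows; turn/row [0. 0. 0.]
0 [-0.33, 3.4, 0.4]
pred rear right, and grip end [[302. 349.]
 [244. 389.]]
```

>>> jog_arm --pt "0 0 0 -1.8 -0.2 -1.8 1" --pt "0 0 0 -0.33 3.4 0.4 1" --pt "0 0 0 -0.33 3.4 0.4 1" --pt "0 0 0 -0.33 3.4 0.4 1" --pt "0 0 0 -0.33 3.4 0.4 1" --pt "0 0 0 -0.33 3.4 0.4 1" --pt "0 0 0 0 0 0 1" --pt "0 0 0 0 0 2 1" --pt "0 0 0 0 0 2 1" --pt "0 0 0 0 0 2 1" --pt "0 0 0 0 0 1 1" --pt "0 0 0 0 0 0 1"

```text
t: 10.42
tool_pos: [0.6429, -0.0373, 0.1684]
tool_rot: [-1.925, -1.722, -0.699]
contact_force: [0.5, 0.4, -0.7]
opening: 0.0857
```

```bash
python3 - <<'E'
from h import *
show(); print(hop(ctrl.get_obs()['tool_pos']))
plan(loc(H,(0,-138,117.5)),RG,step=.02)
im,d=vision.get_image("side"); im2,_=vision.get_image("top")
cv2.imwrite("pics/s4.png",np.hstack([cv2.resize(im[90:270,190:370],(540,540)),cv2.resize(im2[90:180,220:310],(260,260)).repeat(1,0) if 0 else cv2.copyMakeBorder(cv2.resize(im2[100:190,220:305],(255,270)),0,270,0,0,0)])[...,::-1])
E
```

```text
{'t': 10.417, 'q': [-0.426, 0.252, 1.645, 0.659, 1.52, -0.444], 'tool_pos': [0.643, -0.037, 0.168], 'tool_rot': [-1.925, -1.722, -0.699], 'contact_force': [0.516, 0.351, -0.713], 'opening': 0.086}
[  -1.1 -178.6  168.4]
4 rows; turn/row [-0.0014 -0.0008 -0.0003]
0 [-0.05, 0.04, 1.63]
1 [-0.04, 0.04, 1.63]
2 [-0.04, 0.03, 1.63]
```

View pics/s4.png

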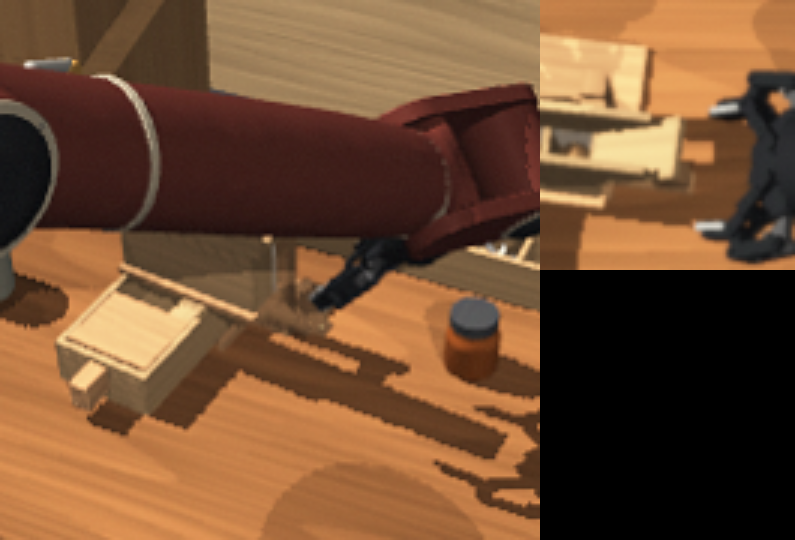

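The box is in place under the hopper, and the fingers at crop (725,107) and (712,228) straddle the tab at about (685,178). Closing in and pinching.

>>> jog_arm --pt "0 0 0 -0.05 0.04 1.6 1" --pt "0 0 0 -0.05 0.04 1.6 1" --pt "0 0 0 -0.05 0.04 1.6 1" --pt "0 0 0 -0.04 0.04 1.6 1" --pt "0 0 0 0 0 0 1" --pt "0 0 0 0 0 0 0" --pt "0 0 0 0 0 0 0" --pt "0 0 0 0 0 0 0" --pt "0 0 0 0 0 0 0" --pt "0 0 0 0 0 0 0" --pt "0 0 0 0 0 0 0" --grip_force 40

```text
t: 11.43
tool_pos: [0.6495, 0.0006, 0.1219]
tool_rot: [-1.924, -1.723, -0.701]
contact_force: [-6.5, 1.0, 1.1]
opening: 0.0175
```

```bash
python3 - <<'E'
from h import *
show(); print(hop(ctrl.get_obs()['tool_pos']))
E
```

```text
{'t': 11.433, 'q': [-0.369, 0.298, 1.675, 0.681, 1.425, -0.451], 'tool_pos': [0.65, 0.001, 0.122], 'tool_rot': [-1.924, -1.723, -0.701], 'contact_force': [-6.468, 0.996, 1.123], 'opening': 0.017}
[   1.3 -140.3  121.9]
```

>>> jog_arm --pt "0 0 0 0.15 0 0.13 0" --pt "0 0 0 0.15 0 0.13 0" --pt "0 0 0 0 0 0 0"

```text
t: 11.68
tool_pos: [0.65, 0.0044, 0.1219]
tool_rot: [-1.925, -1.724, -0.701]
contact_force: [-7.5, -0.6, 4.2]
opening: 0.0175
```

>>> jog_arm --pt "0 0 0 0.15 0 0.13 0" --pt "0 0 0 0.15 0 0.13 0" --pt "0 0 0 0 0 0 0"

```text
t: 11.93
tool_pos: [0.6503, 0.0061, 0.1219]
tool_rot: [-1.928, -1.726, -0.698]
contact_force: [-11.8, -10.2, 7.5]
opening: 0.0175
```

```bash
python3 - <<'E'
from h import *
show(); print(hop(ctrl.get_obs()['tool_pos']))
E
```

```text
{'t': 11.933, 'q': [-0.359, 0.295, 1.678, 0.68, 1.418, -0.443], 'tool_pos': [0.65, 0.006, 0.122], 'tool_rot': [-1.928, -1.726, -0.698], 'contact_force': [-11.825, -10.194, 7.46], 'opening': 0.018}
[   1.4 -134.7  121.9]
```

>>> jog_arm --pt "0 0 0 -0.61 -0.1 -0.51 0" --pt "0 0 0 -0.61 0 -0.51 0" --pt "0 0 0 -0.61 0 -0.51 0" --pt "0 0 0 -0.61 0 -0.51 0" --pt "0 0 0 -0.61 0 -0.51 0" --pt "0 0 0 -0.61 0 -0.51 0" --pt "0 0 0 -0.61 0 -0.51 0" --pt "0 0 0 -0.61 0 -0.51 0" --pt "0 0 0 -0.61 0 -0.51 0" --pt "0 0 0 -0.61 0 -0.51 0" --pt "0 0 0 0 0 0 0"

```text
t: 12.85
tool_pos: [0.6411, -0.072, 0.1218]
tool_rot: [-1.926, -1.723, -0.703]
contact_force: [-6.9, -0.9, 8.5]
opening: 0.0177
```

```bash
python3 - <<'E'
from h import *
show(); print(hop(ctrl.get_obs()['tool_pos']))
E
```

```text
{'t': 12.85, 'q': [-0.475, 0.326, 1.64, 0.649, 1.489, -0.525], 'tool_pos': [0.641, -0.072, 0.122], 'tool_rot': [-1.926, -1.723, -0.703], 'contact_force': [-6.92, -0.854, 8.477], 'opening': 0.018}
[   1.  -213.3  121.8]
```

>>> jog_arm --pt "0 0 0 -0.38 0 -0.32 0" --pt "0 0 0 0 0 0 0" --pt "0 0 0 0 0 0 0" --pt "0 0 0 0 0 0 0" --pt "0 0 0 0 0 0 0" --pt "0 0 0 0 0 0 0" --pt "0 0 0 0 0 0 0"

```text
t: 13.43
tool_pos: [0.6406, -0.0763, 0.1218]
tool_rot: [-1.926, -1.724, -0.702]
contact_force: [-6.8, 0.1, 7.4]
opening: 0.0175
```

```bash
python3 - <<'E'
from h import *
show(); print(hop(ctrl.get_obs()['tool_pos']))
im2,_=vision.get_image("top")
cv2.imwrite("pics/t5.png",cv2.resize(im2[100:220,130:290],None,fx=5,fy=5)[...,::-1])
E
```

```text
{'t': 13.433, 'q': [-0.481, 0.328, 1.637, 0.646, 1.493, -0.529], 'tool_pos': [0.641, -0.076, 0.122], 'tool_rot': [-1.926, -1.724, -0.702], 'contact_force': [-6.788, 0.088, 7.369], 'opening': 0.017}
[   1.  -217.7  121.8]
```

View pics/t5.png

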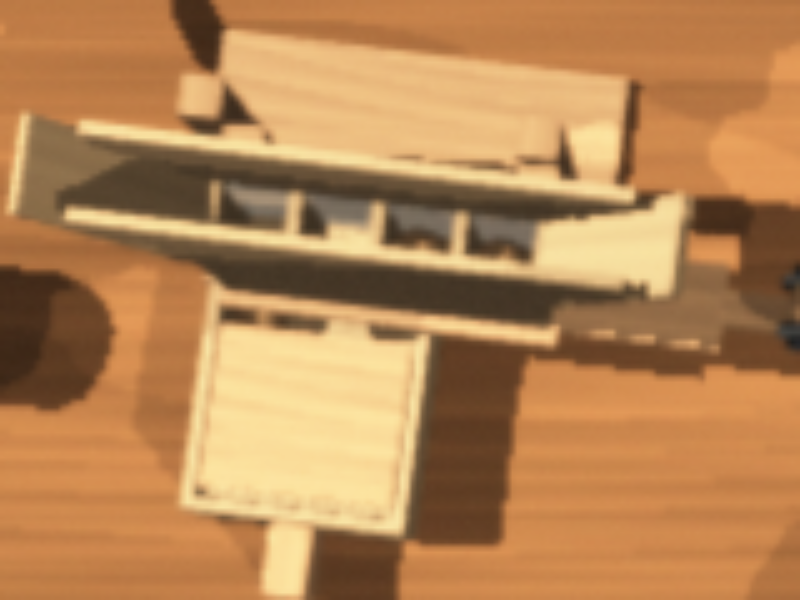

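The two left cells (columns 3 and 2) are empty, at crop (255,205) and (335,215). Columns 1 and 0 still hold floats at (425,240) and (500,245). Pushing the gate shut.

>>> jog_arm --pt "0 0 0 0.61 0 0.51 0" --pt "0 0 0 0.61 0 0.51 0" --pt "0 0 0 0.61 0 0.51 0" --pt "0 0 0 0.61 0 0.51 0" --pt "0 0 0 0.61 0 0.51 0" --pt "0 0 0 0.61 0 0.51 0" --pt "0 0 0 0.61 0 0.51 0" --pt "0 0 0 0.61 0 0.51 0" --pt "0 0 0 0.61 0 0.51 0" --pt "0 0 0 0.61 0 0.51 0" --pt "0 0 0 0.4 0 0.33 0" --pt "0 0 0 0 0 0 0"

```text
t: 14.48
tool_pos: [0.6502, 0.0061, 0.1219]
tool_rot: [-1.93, -1.728, -0.699]
contact_force: [-8.9, -9.7, 7.0]
opening: 0.0173
```

```bash
python3 - <<'E'
from h import *
show(); print(hop(ctrl.get_obs()['tool_pos']))
E
```

```text
{'t': 14.483, 'q': [-0.359, 0.294, 1.679, 0.679, 1.415, -0.444], 'tool_pos': [0.65, 0.006, 0.122], 'tool_rot': [-1.93, -1.728, -0.699], 'contact_force': [-8.857, -9.683, 6.963], 'opening': 0.017}
[   1.3 -134.7  121.9]
```

>>> jog_arm --pt "0 0 0 -0.2 0 -0.15 1" --pt "0 0 0 0 0 0 1" --pt "0 0 0 0 0 0 1" --pt "0 0 0 0 0 0 1" --pt "0 0 0 0 0 0 1" --pt "0 0 0 0 0 -2 1" --pt "0 0 0 0 0 -3 1" --pt "0 0 0 0 0 -3 1" --pt "0 0 0 0 0 -3 1" --pt "0 0 0 0 0 -3 1" --pt "0 0 0 0 0 0 1"

```text
t: 15.4
tool_pos: [0.6425, -0.087, 0.2339]
tool_rot: [-1.933, -1.73, -0.71]
contact_force: [1.2, 0.1, 1.5]
opening: 0.085
```

```bash
python3 - <<'E'
from h import *
show(); print(hop(ctrl.get_obs()['tool_pos']))
im2,d=vision.get_image("top"); W=cloud("top",d)
cv2.imwrite("pics/t6.png",cv2.resize(im2[120:220,150:290],None,fx=5,fy=5)[...,::-1])
w=W[165:215,165:220].reshape(-1,3); w=w[(w[:,2]>.04)&(w[:,2]<.07)]; print("lid/deck z",np.median(w[:,2]))
for p in atz("top",[(169.6,197.6),(208.6,202.6)],.055): print(hop(p))
E
```

```text
{'t': 15.4, 'q': [-0.494, 0.215, 1.57, 0.643, 1.634, -0.434], 'tool_pos': [0.642, -0.087, 0.234], 'tool_rot': [-1.933, -1.73, -0.71], 'contact_force': [1.173, 0.057, 1.456], 'opening': 0.085}
[   4.1 -228.1  233.9]
lid/deck z 0.055341271345197195
[-123.    89.5   55. ]
[-123.6  -12.4   55. ]
```

View pics/t6.png

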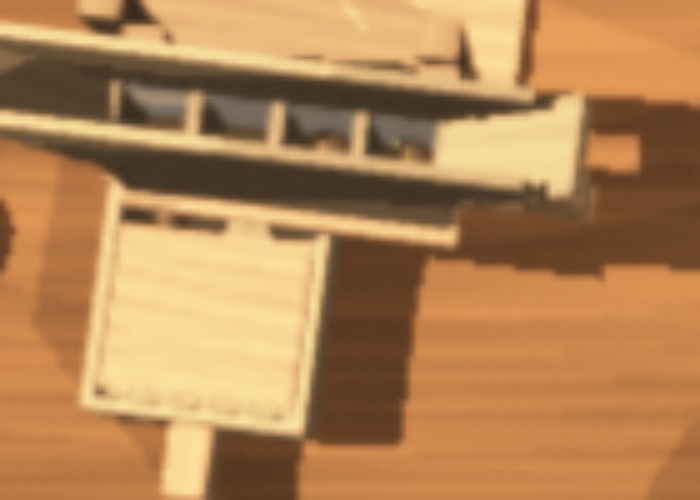

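Gate tab is back under the flare, and floats remain in columns 0 and 1 (crop (410,150) and (330,142)). The lid's rear edge is at hopper x ≈ -123 mm, so the lid is open about 0.075. Heading over to the lid.

>>> jog_arm --pt "0 0 0 0 -3.6 0 1" --pt "0 0 0 0 -3.6 0 1" --pt "0 0 0 0 -3.6 0 0" --pt "0 0 0 0 -3.6 0 0" --pt "0 0 0 0 -3.6 0 0" --pt "0 -0.1 0 0 0 0 0" --pt "0 -0.1 0 0 0 0 0" --pt "0 -0.1 0 0 0 0 0" --pt "0 -0.1 0 0 0 0 0" --pt "0 -0.1 0 0 0 0 0" --pt "0 -0.1 0 0 0 0 0" --pt "0 -0.1 0 0 0 0 0"

```text
t: 16.45
tool_pos: [0.4609, -0.0627, 0.2271]
tool_rot: [2.338, 2.095, -0.006]
contact_force: [0.7, -0.5, -0.3]
opening: 0.0004
```

>>> jog_arm --pt "0 0 -0.12 0 0 0 0" --pt "0 0 -0.12 0 0 0 0" --pt "0 0 -0.12 0 0 0 0" --pt "0 0 -0.12 0 0 0 0" --pt "0 0 -0.12 0 0 0 0" --pt "0 0 -0.12 0 0 0 0" --pt "0 0 -0.12 0 0 0 0" --pt "0 0 -0.12 0 0 0 0" --pt "0 0 -0.12 0 0 0 0" --pt "0 0 -0.12 0 0 0 0" --pt "0 0 -0.12 0 0 0 0" --pt "0 0 -0.12 0 0 0 0"

```text
t: 17.45
tool_pos: [0.4606, -0.0625, 0.2261]
tool_rot: [-0.367, -3.117, -0.001]
contact_force: [-0.2, 0.6, -0.2]
opening: 0.0
```

```bash
cat >> h.py <<'E'
th=np.radians(43); RL=rotzy(np.sin(th)*hx-np.cos(th)*up,hy)
def tcp(C): # TCP for lowest (rear) tip corner at hopper point C, mm
    return loc(H,C)-RL.apply([.011,0,.022])
E
python3 - <<'E'
from h import *
show(); o=ctrl.get_obs(); print(hop(o['tool_pos']))
Rd=rotzy(-up,hy)
c=plan(loc(H,(-190,40,200)),Rd,n=12)
c=plan(tcp((-113,40,80)),RL,cmd=c,n=8)
print(hop(c[0]),hop(tcp((-113,40,55))))
E
```

```text
{'t': 17.45, 'q': [-0.295, -0.327, 2.002, 0.0, 1.471, -1.632], 'tool_pos': [0.461, -0.062, 0.226], 'tool_rot': [-0.367, -3.117, -0.001], 'contact_force': [-0.206, 0.568, -0.21], 'opening': 0.0}
[-179.5 -224.1  226.1]
12 rows; turn/row [ 0.     -0.0003 -0.0102]
0 [0.35, 2.17, 0.22]
1 [0.33, 2.18, 0.22]
2 [0.31, 2.18, 0.22]
3 [0.29, 2.18, 0.22]
4 [0.27, 2.19, 0.22]
5 [0.24, 2.19, 0.22]
6 [0.22, 2.19, 0.22]
7 [0.2, 2.19, 0.22]
8 [0.18, 2.2, 0.22]
9 [0.15, 2.2, 0.22]
10 [0.13, 2.2, 0.22]
11 [0.11, 2.2, 0.22]
8 rows; turn/row [-0.     -0.0938  0.    ]
0 [-0.88, 0.0, 1.21]
1 [-0.76, 0.0, 1.28]
2 [-0.64, 0.0, 1.35]
3 [-0.51, 0.0, 1.4]
4 [-0.37, 0.0, 1.44]
5 [-0.24, 0.0, 1.47]
6 [-0.1, 0.0, 1.49]
7 [0.04, 0.0, 1.49]
[-120.    40.   103.6] [-120.    40.    78.6]
```

>>> jog_arm --pt "0 0 -0.04 0.4 3.3 0.3 0" --pt "0 0 -0.04 0.3 3.3 0.3 0" --pt "0 0 -0.04 0.2 3.3 0.3 0" --pt "0 0 0 0.15 3.3 0.3 0" --pt "0 0 0 0.15 3.3 0.3 0" --pt "0 0 0 0.15 3.3 0.3 0" --pt "0 0 0 0.15 3.3 0.3 0" --pt "0 0 0 0.15 3.3 0.3 0" --pt "0 -0.095 0 0 0 0 0" --pt "0 -0.095 0 0 0 0 0" --pt "0 -0.095 0 0 0 0 0" --pt "0 -0.095 0 0 0 0 0"

```text
t: 18.45
tool_pos: [0.484, 0.201, 0.2024]
tool_rot: [0.165, 2.756, -0.033]
contact_force: [-0.0, -0.2, -0.8]
opening: -0.0004
```

>>> jog_arm --pt "0 -0.095 0 0 0 0 0" --pt "0 -0.095 0 0 0 0 0" --pt "0 -0.095 0 0 0 0 0" --pt "0 -0.085 0 0 0 0 0" --pt "0 0 0 0 0 0 0"

```text
t: 18.87
tool_pos: [0.4811, 0.2003, 0.1985]
tool_rot: [0.14, 2.394, -0.06]
contact_force: [-1.1, 0.3, -0.6]
opening: -0.0003
```

```bash
python3 - <<'E'
from h import *
show(); o=ctrl.get_obs(); print(hop(o['tool_pos']))
c=plan(tcp((-113,40,75)),RL)
E
```

```text
{'t': 18.867, 'q': [0.427, -0.495, 2.284, -0.537, 0.763, -0.746], 'tool_pos': [0.481, 0.2, 0.199], 'tool_rot': [0.14, 2.394, -0.06], 'contact_force': [-1.063, 0.277, -0.626], 'opening': -0.0}
[-188.4   39.4  198.5]
4 rows; turn/row [-0.0017 -0.0016 -0.0006]
0 [0.43, 0.04, 3.0]
1 [0.44, 0.03, 3.0]
3 [0.45, 0.02, 3.0]
```

>>> jog_arm --pt "0 0 0 0.43 0.04 3 0" --pt "0 0 0 0.43 0.04 3 0" --pt "0 0 0 0.43 0.03 3 0" --pt "0 0 0 0.43 0.03 3 0" --pt "0 0 0 0.6 0 0.65 0" --pt "0 0 0 0.4 0 0.44 0" --pt "0 0 0 0 0 0 0"

```text
t: 19.45
tool_pos: [0.5528, 0.1926, 0.087]
tool_rot: [0.145, 2.393, -0.06]
contact_force: [0.1, 0.0, 0.6]
opening: 0.0
```

>>> jog_arm --pt "0 0 0 0.14 0 0.15 0" --pt "0 0 0 0.14 0 0.15 0" --pt "0 0 0 0 0 0 0"

```text
t: 19.7
tool_pos: [0.5541, 0.1934, 0.0866]
tool_rot: [0.145, 2.387, -0.056]
contact_force: [-0.1, -0.6, 0.6]
opening: -0.0003
```

```bash
python3 - <<'E'
from h import *
show(); o=ctrl.get_obs(); print(hop(o['tool_pos']),hop(tcp((-113,40,55))))
E
```

```text
{'t': 19.7, 'q': [0.343, -0.122, 2.213, -0.745, 0.467, -0.53], 'tool_pos': [0.554, 0.193, 0.087], 'tool_rot': [0.145, 2.387, -0.056], 'contact_force': [-0.061, -0.617, 0.608], 'opening': -0.0}
[-115.2   40.7   86.6] [-120.    40.    78.6]
```

>>> jog_arm --pt "0 0.05 0 0 0 0 0" --pt "0 0.05 0 0 0 0 0" --pt "0 0 0 0 0 0 0"

```text
t: 19.95
tool_pos: [0.5559, 0.1937, 0.0888]
tool_rot: [0.153, 2.484, -0.048]
contact_force: [0.1, -0.9, 0.3]
opening: 0.0001
```

```bash
sed -i 's/radians(43)/radians(37)/' h.py; python3 - <<'E'
from h import *
show(); o=ctrl.get_obs(); print(hop(o['tool_pos']),hop(tcp((-113,40,55))))
z=R.from_rotvec(o['tool_rot']).as_matrix()[:,2]; print("lean",np.degrees(np.arctan2(z@hx,-z[2])),z@hy)
plan(tcp((-113,40,55)),RL)
E
```

```text
{'t': 19.95, 'q': [0.323, -0.114, 2.168, -0.526, 0.543, -0.747], 'tool_pos': [0.556, 0.194, 0.089], 'tool_rot': [0.153, 2.484, -0.048], 'contact_force': [0.063, -0.917, 0.335], 'opening': 0.0}
[-113.4   41.2   88.8] [-117.5   40.    79.2]
lean 37.43288699581281 -0.0037454427343205175
1 rows; turn/row [-0.0037  0.0076 -0.0093]
0 [0.9, -0.12, 0.52]
```

>>> jog_arm --pt "0 0 0 0.2 -0.03 0.12 0" --pt "0 0 0 0.2 -0.03 0.12 0" --pt "0 0 0 0.2 -0.03 0.12 0" --pt "0 0 0 0 0 0 0"

```text
t: 20.28
tool_pos: [0.5499, 0.1922, 0.0775]
tool_rot: [0.151, 2.49, -0.052]
contact_force: [0.1, 0.2, 0.4]
opening: -0.0
```

```bash
python3 - <<'E'
from h import *
show(); o=ctrl.get_obs(); print(hop(o['tool_pos']))
plan(tcp((-113,40,55)),RL)
E
```

```text
{'t': 20.283, 'q': [0.324, -0.105, 2.182, -0.541, 0.531, -0.729], 'tool_pos': [0.55, 0.192, 0.078], 'tool_rot': [0.151, 2.49, -0.052], 'contact_force': [0.123, 0.23, 0.361], 'opening': -0.0}
[-119.3   39.    77.5]
1 rows; turn/row [-0.0066  0.002  -0.0068]
0 [-0.24, 0.1, -0.02]
```

>>> jog_arm --pt "0 0 0 0.32 0.05 -0.24 0" --pt "0 0 0 0.06 0 0.08 0" --pt "0 0 0 0.06 0 0.08 0" --pt "0 0 0 0 0 0 0"

```text
t: 20.62
tool_pos: [0.5474, 0.1935, 0.0773]
tool_rot: [0.151, 2.488, -0.051]
contact_force: [-2.8, -0.8, 1.7]
opening: 0.0001
```

>>> jog_arm --pt "0 0 0 0.06 0 0.08 0" --pt "0 0 0 0.06 0 0.08 0" --pt "0 0 0 0 0 0 0"

```text
t: 20.87
tool_pos: [0.5489, 0.1934, 0.0771]
tool_rot: [0.151, 2.485, -0.051]
contact_force: [-0.6, -2.9, 5.8]
opening: 0.0
```

```bash
python3 - <<'E'
from h import *
show(); o=ctrl.get_obs(); print(hop(o['tool_pos']))
E
```

```text
{'t': 20.867, 'q': [0.328, -0.106, 2.185, -0.553, 0.527, -0.714], 'tool_pos': [0.549, 0.193, 0.077], 'tool_rot': [0.151, 2.485, -0.051], 'contact_force': [-0.633, -2.857, 5.759], 'opening': 0.0}
[-120.3   40.1   77.1]
```

>>> jog_arm --pt "0 0 0 0.06 0 0.08 0" --pt "0 0 0 -0.4 0 0.3 0" --pt "0 0 0 -0.4 0 0.3 0" --pt "0 0 0 -0.4 0 0.3 0" --pt "0 0 0 -0.4 0 0.3 0" --pt "0 0 0 0 0 0 0"

```text
t: 21.37
tool_pos: [0.57, 0.191, 0.0771]
tool_rot: [0.152, 2.483, -0.05]
contact_force: [0.2, -3.8, 8.2]
opening: -0.0002
```

```bash
python3 - <<'E'
from h import *
show(); o=ctrl.get_obs(); print(hop(o['tool_pos']))
z=R.from_rotvec(o['tool_rot']).as_matrix()[:,2]; print("lean",np.degrees(np.arctan2(z@hx,-z[2])),z@hy)
im2,d=vision.get_image("top")
for nm,uv in (("t7",(120,150,290)),):pass
cv2.imwrite("pics/t7.png",cv2.resize(im2[120:220,140:280],None,fx=5,fy=5)[...,::-1])
E
```

```text
{'t': 21.367, 'q': [0.308, -0.062, 2.145, -0.542, 0.513, -0.738], 'tool_pos': [0.57, 0.191, 0.077], 'tool_rot': [0.152, 2.483, -0.05], 'contact_force': [0.248, -3.825, 8.158], 'opening': -0.0}
[-99.1  40.1  77.1]
lean 37.51041829683702 -0.005091528392071775
```

View pics/t7.png

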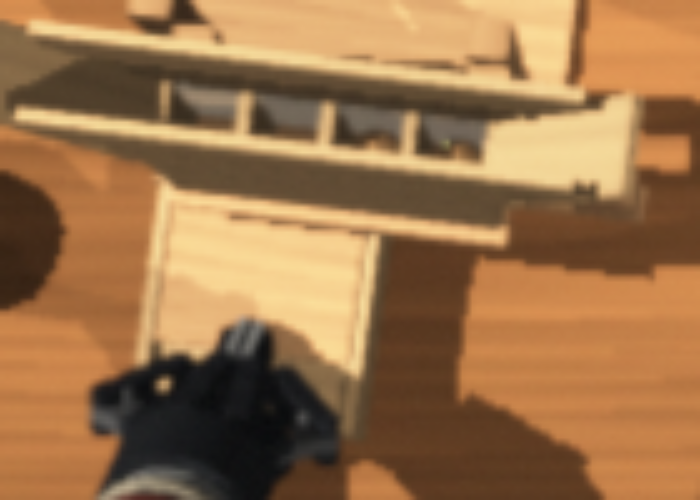

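The lid is moving: the gap at its front edge (crop (270,215)) has closed and the fingertips are at (248,330). Continuing the drag.

>>> jog_arm --pt "0 0 0 -0.4 0 0.3 0" --pt "0 0 0 -0.4 0 0.3 0" --pt "0 0 0 -0.4 0 0.3 0" --pt "0 0 0 -0.4 0 0.3 0" --pt "0 0 0 -0.4 0 0.3 0" --pt "0 0 0 -0.4 0 0.3 0" --pt "0 0 0 -0.4 0 0.3 0" --pt "0 0 0 -0.4 0 0.3 0" --pt "0 0 0 0 0 0 0"

```text
t: 22.17
tool_pos: [0.6095, 0.1863, 0.0771]
tool_rot: [0.152, 2.483, -0.049]
contact_force: [0.5, -1.8, 5.9]
opening: 0.0001
```

>>> jog_arm --pt "0 0 0 -0.32 0 0.24 0" --pt "0 0 0 -0.32 0 0.24 0" --pt "0 0 0 0 0 0 0"

```text
t: 22.42
tool_pos: [0.6173, 0.1854, 0.0771]
tool_rot: [0.151, 2.483, -0.049]
contact_force: [0.7, -2.0, 6.5]
opening: -0.0001
```

```bash
python3 - <<'E'
from h import *
show(); o=ctrl.get_obs(); print(hop(o['tool_pos']))
E
```

```text
{'t': 22.417, 'q': [0.269, 0.035, 2.049, -0.507, 0.494, -0.8], 'tool_pos': [0.617, 0.185, 0.077], 'tool_rot': [0.151, 2.483, -0.049], 'contact_force': [0.672, -2.008, 6.55], 'opening': -0.0}
[-51.5  39.8  77.1]
```

>>> jog_arm --pt "0 0 0 -0.13 0 0.18 0" --pt "0 0 0 -0.16 0 0.12 0" --pt "0 0 0 0 0 0 0"

```text
t: 22.67
tool_pos: [0.6209, 0.1852, 0.077]
tool_rot: [0.152, 2.483, -0.05]
contact_force: [-5.2, -1.1, 12.5]
opening: 0.0001
```

>>> jog_arm --pt "0 0 0 -0.16 0 0.12 0" --pt "0 0 0 0 0 0 0"

```text
t: 22.83
tool_pos: [0.6227, 0.1852, 0.0769]
tool_rot: [0.151, 2.483, -0.049]
contact_force: [-6.9, -0.0, 12.2]
opening: 0.0001
```

>>> jog_arm --pt "0 0 0 -0.16 0 0.12 0" --pt "0 0 0 0 0 0 0"

```text
t: 23.0
tool_pos: [0.6246, 0.1851, 0.0769]
tool_rot: [0.151, 2.483, -0.049]
contact_force: [-7.7, 0.2, 12.4]
opening: -0.0
```

```bash
python3 - <<'E'
from h import *
show(); o=ctrl.get_obs(); print(hop(o['tool_pos']))
im,d=vision.get_image("side"); im2,_=vision.get_image("top")
cv2.imwrite("pics/t8.png",np.hstack([cv2.resize(im[140:250,190:290],(400,440)),cv2.resize(im2[130:230,140:230],(396,440))])[...,::-1])
E
```

```text
{'t': 23.0, 'q': [0.264, 0.05, 2.033, -0.501, 0.492, -0.809], 'tool_pos': [0.625, 0.185, 0.077], 'tool_rot': [0.151, 2.483, -0.049], 'contact_force': [-7.744, 0.152, 12.422], 'opening': -0.0}
[-44.2  40.3  76.9]
```

View pics/t8.png

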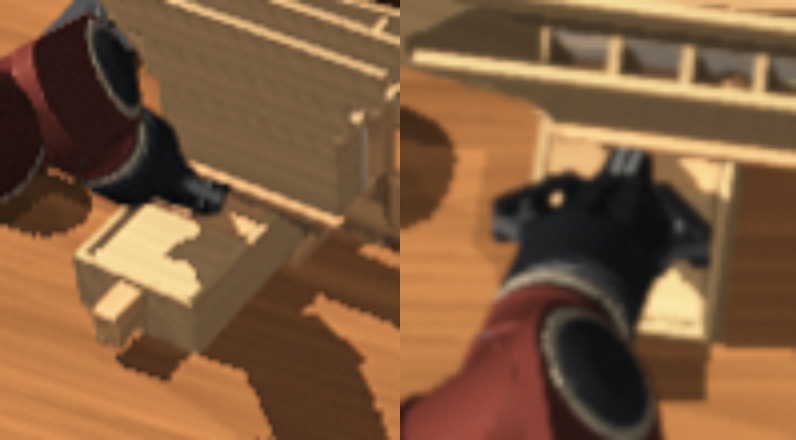

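Resistance rose at the end stop (Fx about -8 N, tip sliding). Lifting straight up, then backing away and checking.

>>> jog_arm --pt "0 0 0 -0.3 0 -0.4 0" --pt "0 0 0 -0.3 0 -0.4 0" --pt "0 0 0 0 0 -2 0" --pt "0 0 0 0 0 -3 0" --pt "0 0 0 0 0 -3 0" --pt "0 0 0 0 0 -3 0" --pt "0 0 0 0 0 -3 0" --pt "0 0 0 0 0 -3 0" --pt "0 0 0 0 -3 -1 0" --pt "0 0 0 0 -3 -1 0" --pt "0 0 0 0 -3 -1 0" --pt "0 0 0 0 0 0 0"

```text
t: 24.1
tool_pos: [0.4913, 0.1065, 0.2454]
tool_rot: [0.156, 2.484, -0.053]
contact_force: [0.4, 1.2, 0.5]
opening: -0.0002
```

```bash
python3 - <<'E'
from h import *
show(); o=ctrl.get_obs(); print(hop(o['tool_pos']))
im,d=vision.get_image("side"); im2,_=vision.get_image("top")
bt=np.r_[loc(H,(-62,40,0))[:2],H[2]]
print("pred lid rear edge if shut, side px",proj("side",[loc(bt,(16,50,55)),loc(bt,(16,-50,55))]).round(1),"top",proj("top",[loc(bt,(16,50,55)),loc(bt,(16,-50,55))]).round(1))
cv2.imwrite("pics/t9.png",np.hstack([cv2.resize(im[140:250,190:290],(400,440)),cv2.resize(im2[130:230,140:230],(396,440))])[...,::-1])
E
```

```text
{'t': 24.1, 'q': [0.151, -0.632, 2.263, -0.216, 0.887, -1.212], 'tool_pos': [0.491, 0.106, 0.245], 'tool_rot': [0.156, 2.484, -0.053], 'contact_force': [0.389, 1.159, 0.522], 'opening': -0.0}
[-167.9  -52.8  245.4]
pred lid rear edge if shut, side px [[225.7 188.6]
 [251.1 198.7]] top [[173.4 168.3]
 [211.6 173. ]]
```

View pics/t9.png

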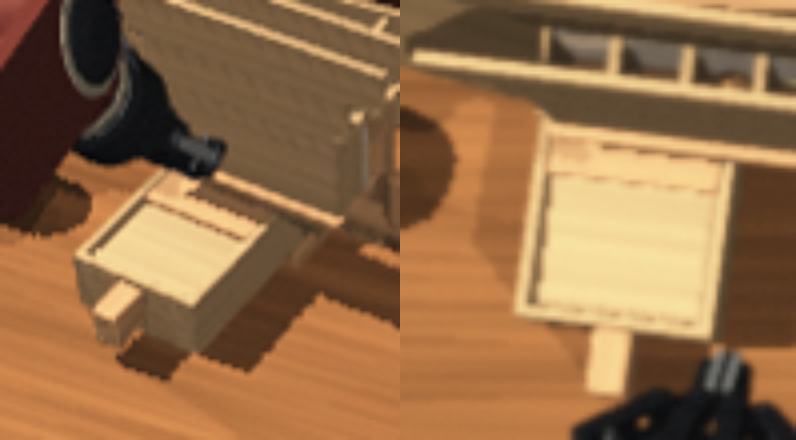

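Lid rear edge: top image about (175,169.5) to (213,173), predicted for shut (173,168) to (212,173). The side view agrees within about 1 px (≈3 mm). The box is still in place and the arm is clear, so I'm handing in.

```bash
python3 - <<'E'
from station import ctrl
print(ctrl.finish_job())
E
```

```text
the job is handed in; nothing more can be done
None
```

I packed the order and handed it in at about 24 s of the 64 s allowed. The hand-in reports no verdict, so the result rests on my own checks.

**What I did**
- **Box:** I slid it by its grip between the guide rails to the stop, where contact reached about 9 N.
- **Gate:** I pushed it onto its end stop as a zero, drew it about 83 mm, then pushed it back to the same end-stop reading.
- **Lid:** I leaned the gripper back 37° and dragged the lid shut at about 6–12 N until it met its end stop.

**Last checks**
- **Box position:** after release, the box's rear corner and grip end lay where the model puts them for a box at the stop.
- **Floats:** with the gate drawn, columns 2 and 3 were empty and columns 0 and 1 still held theirs. I did not see the four floats in the box directly; I inferred them from the emptied columns.
- **Lid:** its rear edge was within about 1 px (roughly 3 mm) of the shut position in both cameras.
- **Arm:** it was clear of everything, with contact force near zero.
- **Bystanders:** I never touched one knowingly, but I did not re-measure them at the end.

**What disagreed:** one box fit while it was gripped put the grip 5 mm off from the tool; the contact at the stop later settled it. The first lean of 43° for the lid stalled close to a wrist singularity, so I reduced it to 37°.

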